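# Turn the tyre levers round under the low shelf and clip the long one

## Task

The tyre levers were put away the wrong way round: turn each one so that its blade lies in under the low white shelf and its rubber handle sticks out at the front, flat on the bench, one lever to a bay. Then open the black sprung clip and let its jaws close on the handle of the longest lever, across the handle's sides, so that it stays there by its own grip. Do not disturb the spray bottles or the tyre inflator.

Things in the scene. Friction and masses are not known exactly. Their poses are not given: they have to be found in the camera images.
- shelf: Fixed low white laminate shelf, 180 mm deep (x), 282 wide (y); board underside 45 above the bench, top at 61. Origin: centre of footprint, bench height. Open front is the edge at x = -90; +x points in. Walls 6 thick at y = -135, -45, 45, 135 make three bays 84 wide, open front and back, floored by the bench. At the start a lever in its bay has about 100 mm of blade out in front, the handle inside.
- lever_long: The long tyre lever lying flat, 240 mm long: black rubber square-edged handle (110 mm long, 18 wide, 14 high) and flat steel blade (130 long, 22 wide, 7 thick). Origin: underside of the blade's tip (at bench height when it lies flat); +x runs from the handle to the blade tip, z up; the handle's far end is at x = -240 mm. About 0.2 kg. Always present.
- lever_b: A short tyre lever lying flat, 190 mm long: black rubber square-edged handle (90 mm long, 18 wide, 14 high) and flat steel blade (100 long, 22 wide, 7 thick). Origin: underside of the blade's tip (at bench height when it lies flat); +x runs from the handle to the blade tip, z up; the handle's far end is at x = -190 mm. About 0.15 kg. One of the two short levers may be absent.
- lever_c: A short tyre lever lying flat, 190 mm long: black rubber square-edged handle (90 mm long, 18 wide, 14 high) and flat steel blade (100 long, 22 wide, 7 thick). Origin: underside of the blade's tip (at bench height when it lies flat); +x runs from the handle to the blade tip, z up; the handle's far end is at x = -190 mm. About 0.15 kg. One of the two short levers may be absent.
- lever_long_grip (a point): middle of the long lever's handle, 55 mm from the handle's far end, 7 mm above its underside
- lever_b_grip (a point): middle of lever_b's handle, 45 mm from the handle's far end, 7 mm above its underside
- lever_c_grip (a point): middle of lever_c's handle, 45 mm from the handle's far end, 7 mm above its underside
- clip: Black sprung clip like a big clothes peg (70 g) lying flat, 22 mm high, hinge upright. Two arms: jaws 38 mm to +x of the hinge, tails 48 mm to -x. Origin: on the hinge axis, underside; the frame is fixed to the arm on the +y side, so the clip's centre line is its x axis turned about z by minus half the clip_jaw value. A 16 mm wide boss at the hinge stops a handle going deeper.
- clip_jaw (a joint): opening of the clip in rad: 0 = at rest, jaw tips 6 mm apart; about 0.32 = jaws closed on an 18 mm wide handle; 0.72 = fully open stop. The spring closes it.
- clip_tails (a point): where to squeeze the tails: on the centre line of the clip at rest, 30 mm behind the hinge, 11 mm up. Over their outsides the tails measure about 46 mm here and 58 at their ends at rest; squeezed together (about 7 N) they stop parallel, 26 mm over their outsides, the jaws then gaping 33 mm at the tips.
- clip_mouth (a point): the point between the jaws, 25 mm ahead of the hinge and 11 mm above the underside, where a held handle lies in mid-jaw (exact when the joint is about 0.32)
- bottle_pink: Empty pink spray bottle with white trigger head, 54 mm wide, 187 tall, upright on the rear half of the shelf's top. Origin: centre of its underside. Leave alone.
- bottle_green: Same, green. Leave alone.
- bottle_clear: Same, clear plastic. Leave alone.
- inflator: Black handheld tyre inflator with a rubber button and a side dial, about 85 x 65 x 160 mm tall, standing on the bench beyond the clip. Origin: centre of its underside. Leave alone.

How it is judged:
By the outcome, as a careful person would: the job done as asked, in the order asked, and still so for the second after the job is handed in, with the robot touching nothing.
Of lever_b, lever_c only 1 to 2 are there at a start; the rules pass over those that are not, and their reading is None.
At some moment in a run one of clip, lever_b, lever_c may be knocked a few centimetres aside while the robot is not near it.
Once in a run the grip may slacken for a moment while it holds something.
It also fails if it takes over 210 s, if anything falls off the work surface, if the arm or the gripper's body presses on something with over 40 N, if the wrist force passes 120 N, or if a joint passes its speed limit or range.

## Robot

A 7-joint arm with a two-finger parallel gripper is mounted at the origin on the work surface. World frame = base frame: x ahead of the robot, y to its left, z up, the work surface at z = 0. Lengths are in m, angles in rad, forces in N, time in s.
With the tool pointing down it reaches from about 0.4 to 0.85 m from the base axis. Payload 6.9 kg.
Tool frame: the origin (TCP) lies at the very end of the fingers, on their centre line; the grasp point (between the pads) lies 19 mm behind it; z points along the fingers, y is the line along which they close (so a half turn about z gives the same grasp; the last joint's range is limited). The gripper opens to 85 mm and grips with 20 to 120 N. Pads are 22 mm wide; open, the fingers measure 114 mm over their backs; the gripper's body (76 mm by 85 mm) begins 54 mm behind the grasp point. The pads swing forward as they close: fully open they stand 13 mm farther back than shut.
Start: joints at [1.308, 0.507, -0.238, 1.5, 0.126, 1.149, -0.155], TCP at [0.225, -0.583, 0.231] pointing down, gripper open.
Joint ranges: [-3.08, 3.08], [-0.24, 2.05], [-1.43, 1.35], [0, 2.5], [-1.52, 4.66], [0.17, 1.96], [-2.89, 2.89]. Speed limits (rad/s): [2.39, 2.39, 3.14, 3.14, 3.14, 3.14, 3.14].

## Interface

Orientations are given as a rotation vector (axis times angle).
In Python, from cell import bot gives the robot as it stands. The module is installed in compiled form; this text tells all that it offers.
- The arm moves only by the tool move_arm, never from a script. Its argument "rows" is a list that holds one entry, the list of rows, each a list of 6 numbers: the shift along the world's x, y, z in m, then the turn, a rotation vector about the world's x, y, z in rad. In form: [[[x, y, z, wx, wy, wz], ...]]. A call has 1 to 10 rows; each row is the pose to reach, as a shift and turn from the pose commanded when the call began; what a row does not reach only later rows make up. A row lasts 1/10 s, in which the tool goes at most 50 mm and 8.59 degrees, less where a joint would pass 70% of its speed; a pose out of reach is approached as far as the arm can. A call with a gripper value outside its range is refused whole. "gripper" is the closure, from -1 (fully open) to 1 (shut), set as the call begins (left out, the last holds). The fingers move at their own pace and stop on an object; "grip_force" is the grip in N (left out, the last holds). Time passes only in rows, so rows that repeat a pose let the fingers close. It gives the time, the measured TCP pose, the force, the opening and the grip force at its end, in the units of the state.
- bot.observe(): the state, without advancing time (a new reading comes with each control period).
- bot.grab_frame(name): name is "scene" or "side" or "wrist"; returns a dict with "pixels" (400x640x3 uint8, red, green, blue), "camera_matrix" (3x3 intrinsics, pixels), "distortion" ([k1, k2, p1, p2, k3] as OpenCV has them; the pictures are not rectified), "view" (4x4, takes a point from world to camera coordinates); the wrist camera has in their place "tool_from_camera" (4x4, takes a point from camera to tool coordinates, whose origin is the TCP and whose axes are the flange's). Camera axes: x right, y down, z forward; pixel columns grow to the right and rows downward; lengths in m; the calibration is good to about 2 mm. A picture is of the moment at which its call begins: read the wrist's pose just before it. There is no depth.
- bot.job_done(): hands the job in; it is judged then, once.
The state is a dict: "time": time; "q": joint angles; "joint_velocities": joint speeds; "tau": joint torques, N m; "ee_pos": TCP position; "ee_rot": TCP orientation; "wrist_force": force on the tool from outside, world axes, zero at the start; "moment": the same for the moment, N m; "width": opening from 0.0 (shut) to 1.0 (fully open); "finger_force": force on a finger pad.
Only numpy, scipy, OpenCV 4.12 (cv2) and the standard library are available. Lean on these libraries where they do the work, as an engineer would, in place of code of your own. Each camera call takes 0.05 s, during which the arm holds its last target. There are 200 camera calls.

## Working session

There is one attempt and no reset: what is moved stays moved. The work goes in short steps, Python scripts to look and compute and a tool call to move; the robot and the scene stay as the last step left them, time stands still between calls to the robot, and variables do not carry over. Pictures are saved under pics/ and viewed, at most 14 in all, crops included, and the job is handed in when it is done.

Besides the shell and the picture viewer there is one more tool, called by a JSON object that holds its "name" and its "arguments". move_arm: Moves the arm, as the interface text tells. Its arguments: {"type":"object","properties":{"rows":{"type":"array"},"gripper":{"type":"number"},"grip_force":{"type":"number"}},"required":["rows"]}

```bash
mkdir -p pics; cat > h.py <<'E'
import numpy as np, cv2
from scipy.spatial.transform import Rotation as R
from cell import bot
def grab(n):
    s=bot.observe(); f=bot.grab_frame(n); f['s']=s
    if n=='wrist':
        T=np.eye(4); T[:3,:3]=R.from_rotvec(s['ee_rot']).as_matrix(); T[:3,3]=s['ee_pos']
        f['c2w']=T@np.array(f['tool_from_camera'])
    else: f['c2w']=np.linalg.inv(np.array(f['view']))
    f['K']=np.array(f['camera_matrix'],float); f['d']=np.array(f['distortion'],float)
    return f
def ray(f,px,z):
    px=np.array(px,float).reshape(-1,1,2)
    u=cv2.undistortPoints(px,f['K'],f['d']).reshape(-1,2)
    D=np.c_[u,np.ones(len(u))]@f['c2w'][:3,:3].T; o=f['c2w'][:3,3]
    return o+D*((z-o[2])/D[:,2])[:,None]
def proj(f,P):
    w=np.linalg.inv(f['c2w']); 
    return cv2.projectPoints(np.array(P,float).reshape(-1,3),cv2.Rodrigues(w[:3,:3])[0],w[:3,3],f['K'],f['d'])[0].reshape(-1,2)
def save(f,n): cv2.imwrite('pics/'+n+'.png',f['pixels'][:,:,::-1])
E
python3 - <<'E'
from h import *
for n in ('scene','side','wrist'):
    f=grab(n); save(f,n+'0'); print(n,f['c2w'].round(3).tolist())
s=bot.observe(); print(s)
E
```

```text
scene [[-0.008, 0.567, -0.824, 1.318], [1.0, 0.008, -0.003, 0.069], [0.005, -0.824, -0.567, 0.592], [0.0, 0.0, 0.0, 1.0]]
side [[0.927, -0.268, 0.261, 0.336], [-0.374, -0.664, 0.647, -0.562], [0.0, -0.698, -0.716, 0.763], [0.0, 0.0, 0.0, 1.0]]
wrist [[0.36, -0.888, -0.285, 0.297], [-0.933, -0.343, -0.108, -0.556], [-0.002, 0.305, -0.952, 0.372], [0.0, 0.0, 0.0, 1.0]]
{'time': 0.15, 'q': array([ 1.30848447,  0.50817328, -0.23749109,  1.50093607,  0.12569606,
        1.14889418, -0.15482118]), 'joint_velocities': array([ 0.00085364, -0.00074321, -0.00044181, -0.00065849,  0.00114205,
        0.00055659,  0.00091239]), 'tau': array([-2.09526930e-03, -6.21011853e+01, -2.18949348e+00, -2.49833626e+01,
        1.25663404e-02,  9.24616208e-03,  7.70759243e-06]), 'ee_pos': array([ 0.22450456, -0.58286028,  0.23059859]), 'ee_rot': array([-3.08726091e+00, -5.74162468e-01,  4.75702979e-04]), 'wrist_force': array([-0.80664054,  0.2608297 ,  0.01031529]), 'moment': array([ 0.00466973, -0.0263741 , -0.03689908]), 'finger_force': 0.0, 'width': 1.0025407425574135}
```

View pics/scene0.png

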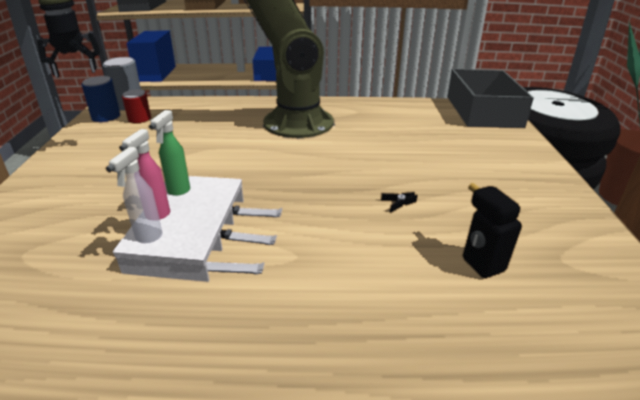

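View pics/side0.png

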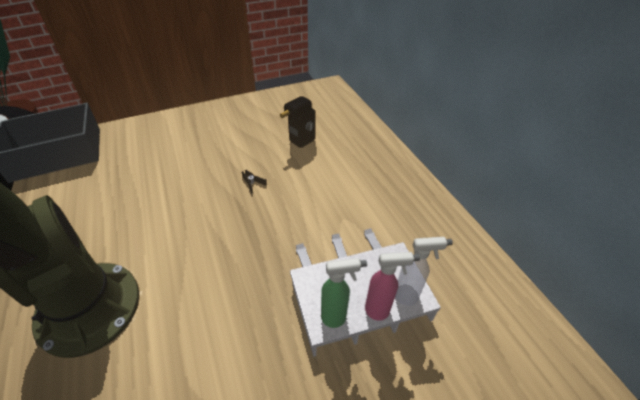

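The scene picture shows the shelf front facing right (+y). Blades stick out at about (263,268), (275,239) and (280,212). The clip is at (400,198) and the inflator at (492,230). The side picture agrees with this.

```bash
python3 - <<'E'
from h import *
f=grab('scene')
print('shelf top',ray(f,[(242,180),(207,262),(119,254)],.061).round(3).tolist())
print('tips',ray(f,[(280,213),(275,240),(263,269)],.007).round(3).tolist())
print('emerge',ray(f,[(236,211),(226,235),(209,267)],.007).round(3).tolist())
print('clip',ray(f,[(381,197),(416,196),(391,210),(402,197)],.02).round(3).tolist())
print('infl',ray(f,[(492,272)],.0).round(3).tolist())
g=grab('side')
print('shelf top',ray(g,[(292,272),(406,248),(437,296),(313,345)],.061).round(3).tolist())
print('tips',ray(g,[(301,246),(336,238),(370,232)],.007).round(3).tolist())
print('clip',ray(g,[(243,173),(266,183),(251,191)],.02).round(3).tolist())
E
```

```text
shelf top [[0.465, -0.111, 0.061], [0.747, -0.132, 0.061], [0.73, -0.304, 0.061]]
tips [[0.521, -0.019, 0.007], [0.618, -0.022, 0.007], [0.707, -0.038, 0.007]]
emerge [[0.515, -0.122, 0.007], [0.603, -0.129, 0.007], [0.703, -0.145, 0.007]]
clip [[0.471, 0.218, 0.02], [0.466, 0.303, 0.02], [0.524, 0.235, 0.02], [0.47, 0.269, 0.02]]
infl [[0.705, 0.416, 0.0]]
shelf top [[0.462, -0.122, 0.061], [0.736, -0.16, 0.061], [0.73, -0.296, 0.061], [0.443, -0.294, 0.061]]
tips [[0.519, -0.022, 0.007], [0.614, -0.032, 0.007], [0.706, -0.048, 0.007]]
clip [[0.449, 0.294, 0.02], [0.502, 0.225, 0.02], [0.451, 0.208, 0.02]]
```

{"name": "move_arm", "arguments": {"rows": [[[0.05,0.05,0.2,0,0,0],[0.05,0.05,0.2,0,0,0],[0.05,0.05,0.2,0,0,0],[0.05,0.05,0.2,0,0,0],[0.23,0.3,0.2,0,0,0.6],[0.23,0.3,0.2,0,0,0.6],[0.23,0.3,0.2,0,0,0.6],[0.23,0.3,0.2,0,0,0.6],[0.23,0.3,0.2,0,0,0.6],[0.23,0.3,0.2,0,0,0.6]]], "gripper": -1}}

```text
time: 1.25
ee_pos: [0.4482, -0.2914, 0.431]
ee_rot: [2.781, 1.461, -0.0]
wrist_force: [1.2, -0.4, 0.3]
width: 1.005
finger_force: 0.0
```

{"name": "move_arm", "arguments": {"rows": [[[0.145,0.283,0,0,0,0.6],[0.145,0.283,0,0,0,0.6],[0.145,0.283,0,0,0,0.6],[0.145,0.283,0,0,0,0.6],[0.145,0.283,0,0,0,0.6],[0.145,0.283,0,0,0,0.6],[0.145,0.283,-0.1,0,0,0.6],[0.145,0.283,-0.1,0,0,0.6],[0.145,0.283,-0.1,0,0,0.6],[0.145,0.283,-0.1,0,0,0.6]]]}}

```text
time: 2.25
ee_pos: [0.5925, -0.0107, 0.3314]
ee_rot: [-2.225, -2.217, 0.002]
wrist_force: [0.8, 0.3, 0.5]
width: 1.002
finger_force: 0.0
```

```bash
python3 - <<'E'
from h import *
f=grab('wrist'); save(f,'w1'); print(f['s']['ee_pos'],f['s']['ee_rot'],f['s']['q'],f['c2w'].round(3).tolist())
E
```

```text
[ 0.5924777  -0.01069834  0.33136752] [-2.22457818e+00 -2.21723121e+00  1.58617912e-03] [ 0.39252205  0.44705573 -0.68097674  1.40433829  0.28024937  1.38918677
 -0.29407868] [[1.0, -0.003, -0.002, 0.592], [-0.003, -0.952, -0.305, 0.067], [-0.001, 0.305, -0.952, 0.473], [0.0, 0.0, 0.0, 1.0]]
```

View pics/w1.png

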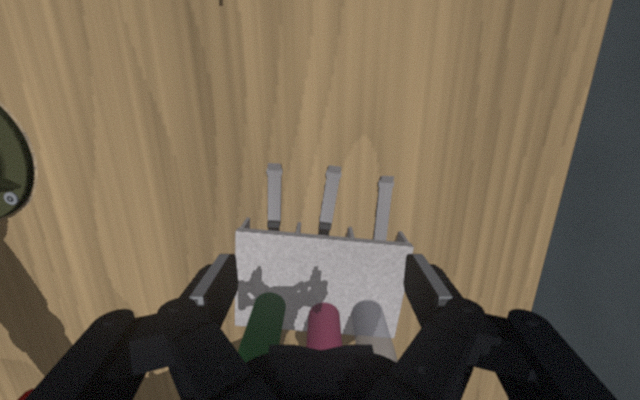

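The wrist picture shows three blade tips at (274,166), (333,169) and (386,179). The shelf front edge runs from (237,232) to (412,242). The right-hand lever, with no handle showing, is the long one.

```bash
cat >> h.py <<'E'
def blades(f,box,z=.007,t=45):
    hsv=cv2.cvtColor(f['pixels'],cv2.COLOR_RGB2HSV)
    m=((hsv[...,1]<t)&(hsv[...,2]>70)).astype(np.uint8)
    k=np.zeros_like(m); x0,y0,x1,y1=box; k[y0:y1,x0:x1]=1; m=m*k
    out=[]
    for c in cv2.findContours(m,cv2.RETR_EXTERNAL,cv2.CHAIN_APPROX_NONE)[0]:
        if cv2.contourArea(c)<80: continue
        P=ray(f,c.reshape(-1,2).astype(float),z)[:,:2]*1000
        r=cv2.minAreaRect(P.astype(np.float32)); out.append((np.array(r[0]).round(1),np.array(r[1]).round(1),round(r[2],1),cv2.boxPoints(r).round(0).tolist()))
    return out
E
python3 - <<'E'
from h import *
f=grab('wrist')
for b in blades(f,(240,140,420,222)): print(b)
print(ray(f,[(237,231),(412,244)],.061).round(4).tolist())
print(ray(f,[(220,3)],.02).round(4).tolist())
E
```

```text
(array([698.6, -80.8]), array([80.3, 25.4]), 89.4, [[686.0, -121.0], [711.0, -121.0], [712.0, -41.0], [686.0, -41.0]])
(array([607.2, -72.4]), array([100.3,  24.4]), 81.8, [[588.0, -120.0], [612.0, -124.0], [626.0, -24.0], [602.0, -21.0]])
(array([512.6, -69.2]), array([102.6,  24.7]), 87.3, [[498.0, -120.0], [523.0, -121.0], [527.0, -18.0], [503.0, -17.0]])
[[0.463, -0.1149, 0.061], [0.7378, -0.1386, 0.061]]
[[0.458, 0.2031, 0.02]]
```

{"name": "move_arm", "arguments": {"rows": [[[0,0.11,-0.08,0,0,1.4],[0,0.11,-0.08,0,0,1.4],[0,0.11,-0.08,0,0,1.4],[0,0.11,-0.08,0,0,1.4],[0,0.11,-0.08,0,0,1.4],[0,0.11,-0.08,0,0,1.4],[0,0.11,-0.08,0,0,1.4],[0,0.11,-0.08,0,0,1.4],[0,0.11,-0.08,0,0,1.4],[0,0.11,-0.08,0,0,1.4]]]}}

```text
time: 3.35
ee_pos: [0.5943, 0.099, 0.2537]
ee_rot: [0.269, 3.126, 0.001]
wrist_force: [-0.3, -0.5, 1.0]
width: 1.0
finger_force: 0.0
```

```bash
python3 - <<'E'
from h import *
s=bot.observe(); print(s['q'].round(2),s['ee_pos'],s['ee_rot'])
E
```

```text
[ 0.38  0.61 -1.04  1.52  0.54  1.31  0.69] [0.5943451  0.09897699 0.2536721 ] [2.68997939e-01 3.12590346e+00 1.36627627e-03]
```

{"name": "move_arm", "arguments": {"rows": [[[-0.08,-0.1,-0.04,0,0,1.2],[-0.08,-0.1,-0.04,0,0,1.2],[-0.08,-0.1,-0.04,0,0,1.2],[-0.08,-0.1,-0.04,0,0,1.2],[-0.08,-0.1,-0.04,0,0,1.2],[-0.08,-0.1,-0.04,0,0,1.2],[-0.08,-0.1,-0.04,0,0,1.2],[-0.08,-0.1,-0.04,0,0,1.2],[-0.08,-0.1,-0.04,0,0,1.2],[-0.08,-0.1,-0.04,0,0,1.2]]]}}

```text
time: 4.35
ee_pos: [0.5137, -0.0007, 0.2123]
ee_rot: [-1.532, 2.741, -0.002]
wrist_force: [-0.0, 0.4, -0.2]
width: 0.996
finger_force: 0.0
```

{"name": "move_arm", "arguments": {"rows": [[[0,-0.05,-0.11,0,0,0.495],[0,-0.05,-0.11,0,0,0.495],[0,-0.05,-0.11,0,0,0.495],[0,-0.05,-0.11,0,0,0.495],[0,-0.05,-0.11,0,0,0.495],[0,-0.05,-0.11,0,0,0.495],[0,-0.05,-0.11,0,0,0.495],[0,-0.05,-0.11,0,0,0.495]]]}}

```text
time: 5.15
ee_pos: [0.513, -0.05, 0.1016]
ee_rot: [-2.164, 2.277, -0.002]
wrist_force: [-0.6, 0.0, -0.0]
width: 0.999
finger_force: 0.0
```

```bash
python3 - <<'E'
from h import *
s=bot.observe(); print(s['q'].round(2),s['ee_pos'],s['ee_rot'],np.degrees(2*np.arctan2(s['ee_rot'][1],s['ee_rot'][0]))-90)
E
```

```text
[ 0.81  0.86 -1.37  1.95  0.93  1.17  2.16] [ 0.51296127 -0.05001831  0.10157323] [-2.16372920e+00  2.27707314e+00 -2.26312429e-03] 177.07587987067961
```

{"name": "move_arm", "arguments": {"rows": [[[0,0,-0.05,0,0,0],[0,0,-0.08,0,0,0],[0,0,-0.098,0,0,0],[0,0,-0.098,0,0,0],[0,0,-0.098,0,0,0]]], "gripper": -0.3}}

```text
time: 5.65
ee_pos: [0.5129, -0.0497, 0.0036]
ee_rot: [-2.165, 2.276, -0.0]
wrist_force: [0.5, 0.1, 0.4]
width: 0.652
finger_force: 0.0
```

{"name": "move_arm", "arguments": {"rows": [[[0,0,0,0,0,0],[0,0,0,0,0,0],[0,0,0,0,0,0],[0,0,0,0,0,0],[0,0,0,0,0,0],[0,0,0,0,0,0],[0,0,0,0,0,0],[0,0,0,0,0,0]]], "gripper": 1, "grip_force": 50}}

```text
time: 6.45
ee_pos: [0.5132, -0.0501, 0.0041]
ee_rot: [-2.165, 2.275, -0.003]
wrist_force: [-0.2, -0.8, 5.7]
width: 0.226
finger_force: 48.7
```

{"name": "move_arm", "arguments": {"rows": [[[0.001,0.02,0.002,0,0,0],[0.002,0.045,0.002,0,0,0],[0.003,0.075,0.002,0,0,0],[0.005,0.105,0.002,0,0,0],[0.006,0.13,0.002,0,0,0],[0.006,0.13,0.001,0,0,0],[0.006,0.13,0.0,0,0,0]]]}}

```text
time: 7.15
ee_pos: [0.5189, 0.0819, 0.0041]
ee_rot: [-2.166, 2.272, 0.001]
wrist_force: [-3.1, 4.3, 15.7]
width: 0.232
finger_force: 51.2
```

{"name": "move_arm", "arguments": {"rows": [[[0,0,0,0,0,0],[0,0,0,0,0,0],[0,0,0.02,0,0,0],[0,0,0.06,0,0,0],[-0.004,-0.04,0.06,0,0,0],[-0.004,-0.09,0.06,0,0,0],[-0.004,-0.09,0.06,0,0,0]]], "gripper": -0.3}}

```text
time: 7.85
ee_pos: [0.5138, -0.0194, 0.0615]
ee_rot: [2.149, -2.283, 0.004]
wrist_force: [0.4, -0.3, -1.2]
width: 0.653
finger_force: 0.0
```

```bash
python3 - <<'E'
from h import *
f=grab('scene'); m=f['pixels'][150:300,90:450]; cv2.imwrite('pics/s2.png',cv2.resize(m,None,fx=2,fy=2)[:,:,::-1]); print(f['s']['ee_pos'])
E
```

```text
[ 0.51375093 -0.01938004  0.06145836]
```

View pics/s2.png

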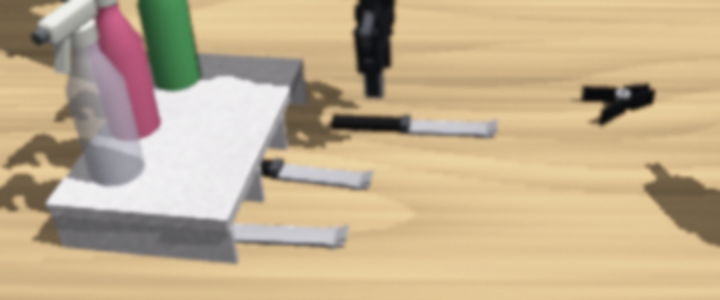

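The lever is out. In full-image pixels its junction is about (294,212), its tip (337,214) and its handle end (257,211). The other two levers are undisturbed.

```bash
python3 - <<'E'
from h import *
f=grab('scene')
print(ray(f,[(257,210.5),(294,211.5)],.014).round(4).tolist(),ray(f,[(294,213),(337,214)],.007).round(4).tolist())
E
```

```text
[[0.5219, -0.0717, 0.014], [0.5245, 0.0135, 0.014]] [[0.5208, 0.0131, 0.007], [0.5232, 0.1121, 0.007]]
```

{"name": "move_arm", "arguments": {"rows": [[[0.005,0.011,-0.03,0,0,0],[0.005,0.011,-0.0555,0,0,0],[0.005,0.011,-0.0555,0,0,0],[0.005,0.011,-0.0555,0,0,0]]]}}

```text
time: 8.35
ee_pos: [0.5193, 0.0019, 0.0077]
ee_rot: [2.167, -2.274, -0.002]
wrist_force: [0.4, 0.4, 0.4]
width: 0.651
finger_force: 0.0
```

{"name": "move_arm", "arguments": {"rows": [[[0,0,0,0,0,0],[0,0,0,0,0,0],[0,0,0,0,0,0],[0,0,0,0,0,0],[0,0,0,0,0,0],[0,0,0,0,0,0],[0,0,0.03,0,0,0],[0.02,0.05,0.045,0,0,0],[0.05,0.09,0.045,0,0,0],[0.05,0.09,0.045,0,0,0]]], "gripper": 1, "grip_force": 60}}

```text
time: 9.35
ee_pos: [0.5723, 0.0972, 0.0547]
ee_rot: [-2.165, 2.266, 0.001]
wrist_force: [0.5, 0.6, -1.2]
width: 0.188
finger_force: 59.3
```

```bash
python3 - <<'E'
from h import *
f=grab('scene'); m=f['pixels'][130:280,190:490]; cv2.imwrite('pics/s3.png',cv2.resize(m,None,fx=2,fy=2)[:,:,::-1]); print(f['s']['ee_pos'],f['s']['width'])
E
```

```text
[0.57230605 0.09722442 0.0547077 ] 0.18781709124058857
```

View pics/s3.png

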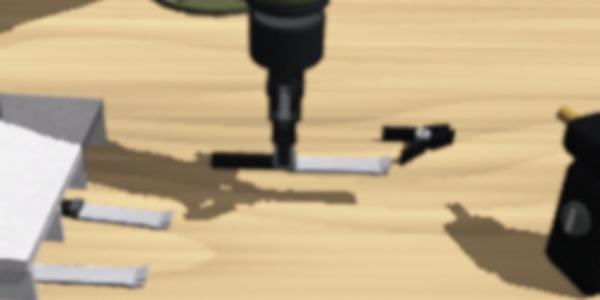

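The lever is held level just behind its junction, and the clip and the rest are untouched. Now I turn it.

{"name": "move_arm", "arguments": {"rows": [[[0.05,0,0,0,0,0],[0.07,0.05,0,0,0,-0.1],[0.07,0.05,0,0,0,-1.2],[0.07,0.05,0,0,0,-1.2],[0.07,0.05,0,0,0,-1.2],[0.07,0.05,0,0,0,-1.2],[0.07,0.05,0,0,0,-1.2],[0.07,0.05,0,0,0,-1.2],[0.07,0.05,0,0,0,-1.2],[0.07,0.05,0,0,0,-1.2]]]}}

```text
time: 10.4
ee_pos: [0.6389, 0.1392, 0.0522]
ee_rot: [0.492, -3.102, 0.002]
wrist_force: [-0.2, -0.1, -1.7]
width: 0.182
finger_force: 59.4
```

{"name": "move_arm", "arguments": {"rows": [[[0,0,0,0,0,-1.4],[0,0,0,0,0,-1.4],[0,0,0,0,0,-1.4],[0,0,0,0,0,-1.4],[0,0,0,0,0,-1.4],[0,0,0,0,0,-1.4],[0,0,0,0,0,-1.4],[0,0,0,0,0,-1.4],[0,0,0,0,0,-1.4],[0,0,0,0,0,-1.4]]]}}

```text
time: 11.4
ee_pos: [0.6388, 0.1394, 0.0522]
ee_rot: [-1.622, -2.69, 0.002]
wrist_force: [0.4, -0.6, -1.3]
width: 0.182
finger_force: 59.4
```

```bash
cat >> h.py <<'E'
def st():
    s=bot.observe(); print(s['q'].round(2),s['ee_pos'].round(4),'toolY',round(np.degrees(2*np.arctan2(s['ee_rot'][1],s['ee_rot'][0]))-90,2),'w',round(s['width'],3),'F',round(s['finger_force'],1))
E
python3 -c "
from h import *
st()"
```

```text
[ 0.11  0.79 -0.64  1.62  0.56  0.92 -0.25] [0.6388 0.1394 0.0522] toolY -332.19 w 0.182 F 59.4
```

{"name": "move_arm", "arguments": {"rows": [[[0,0,0,0,0,-0.572],[0,0,0,0,0,-0.572],[0,0,0,0,0,-0.572],[0,0,0,0,0,-0.572],[-0.03,-0.03,0,0,0,-0.572],[-0.06,-0.06,0,0,0,-0.572],[-0.09,-0.09,0,0,0,-0.572],[-0.116,-0.115,0,0,0,-0.572],[-0.116,-0.115,0,0,0,-0.572],[-0.116,-0.115,0,0,0,-0.572]]]}}

```text
time: 12.4
ee_pos: [0.5228, 0.0243, 0.0525]
ee_rot: [-2.311, -2.128, 0.001]
wrist_force: [0.5, 1.3, -1.1]
width: 0.182
finger_force: 59.4
```

```bash
python3 - <<'E'
from h import *
st()
f=grab('wrist'); save(f,'w4')
print(ray(f,[(237,231),(412,244)],.061).round(4).tolist(), proj(f,[[.512,-.119,.061],[.513,-.107,.007]]))
E
```

```text
[ 0.23  0.61 -0.5   1.98  0.46  0.66 -0.64] [0.5228 0.0243 0.0525] toolY -364.73 w 0.182 F 59.4
[[0.4821, 0.0463, 0.061], [0.5697, 0.0319, 0.061]] [[322.73275048 452.85973751]
 [322.33740848 369.74088734]]
```

View pics/w4.png

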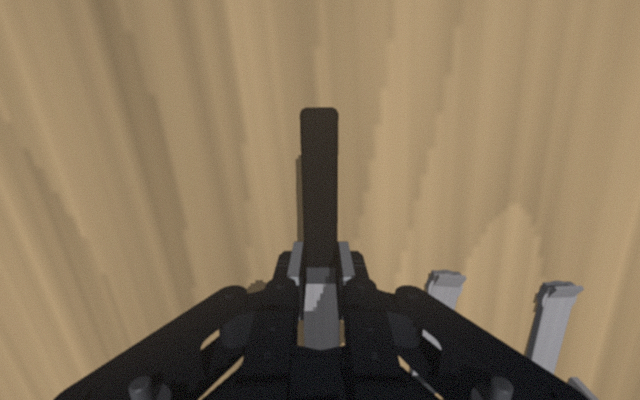

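The lever sits straight in the hand with its handle towards +y. Next I lower it and slide it in.

{"name": "move_arm", "arguments": {"rows": [[[0,0,-0.025,0,0,0],[0,0,-0.04,0,0,0],[-0.001,-0.01,-0.04,0,0,0],[-0.003,-0.035,-0.04,0,0,0],[-0.005,-0.06,-0.04,0,0,0],[-0.006,-0.085,-0.04,0,0,0],[-0.008,-0.11,-0.04,0,0,0],[-0.01,-0.131,-0.04,0,0,0],[-0.01,-0.131,-0.043,0,0,0],[-0.01,-0.131,-0.044,0,0,0]]]}}

```text
time: 13.45
ee_pos: [0.5143, -0.1052, 0.0089]
ee_rot: [2.309, 2.13, 0.002]
wrist_force: [-0.1, 2.0, -0.0]
width: 0.183
finger_force: 60.0
```

{"name": "move_arm", "arguments": {"rows": [[[0,0,0,0,0,0],[0,0,0,0,0,0],[0,0,0,0,0,0],[0,0,0.03,0,0,0],[0,0,0.06,0,0,0],[0.0,0.04,0.1,0,0,0],[0.03,0.08,0.14,0,0,0],[0.06,0.1,0.18,0,0,0],[0.08,0.1,0.2,0,0,0],[0.08,0.1,0.2,0,0,0]]], "gripper": -0.4}}

```text
time: 14.45
ee_pos: [0.5991, -0.002, 0.2138]
ee_rot: [2.302, 2.129, 0.015]
wrist_force: [0.1, 1.0, -0.0]
width: 0.698
finger_force: 0.0
```

```bash
python3 - <<'E'
from h import *
st()
f=grab('wrist'); save(f,'w5')
for b in blades(f,(150,60,500,330)): print(b)
E
```

```text
[ 0.35  0.52 -0.62  1.61  0.33  1.11 -0.43] [ 0.5991 -0.002   0.2138] toolY -4.45 w 0.698 F 0.0
(array([ 741.5, -168. ]), array([17.4, 66.6]), 34.8, [[715.0, -146.0], [753.0, -200.0], [768.0, -190.0], [730.0, -136.0]])
(array([ 451.2, -133.7]), array([53.7, 10. ]), 49.0, [[430.0, -151.0], [437.0, -157.0], [473.0, -117.0], [465.0, -110.0]])
(array([ 588. , -177.9]), array([112.5, 204.1]), 85.0, [[481.0, -225.0], [685.0, -243.0], [695.0, -131.0], [491.0, -113.0]])
(array([ 485.6, -123.4]), array([77.6, 20.5]), 65.1, [[460.0, -154.0], [479.0, -163.0], [511.0, -93.0], [493.0, -84.0]])
(array([ 694.2, -108.9]), array([ 37.6, 139.8]), 2.1, [[673.0, -40.0], [678.0, -179.0], [716.0, -178.0], [710.0, -38.0]])
(array([605.4, -72.7]), array([101.4,  25.5]), 80.6, [[585.0, -121.0], [610.0, -125.0], [626.0, -25.0], [601.0, -21.0]])
```

View pics/w5.png

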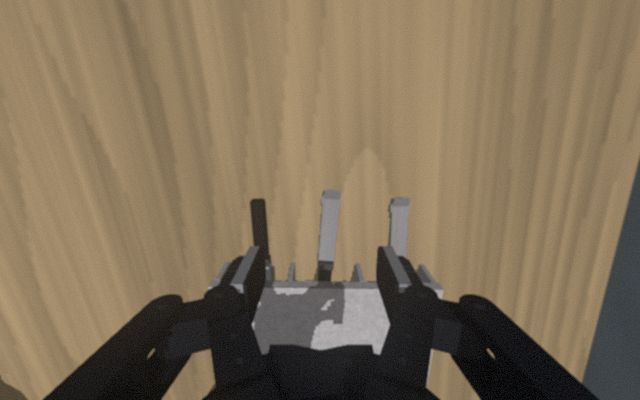

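The short lever's black handle now sticks out from (258,200) to about (267,262). The middle and long blades are unmoved.

```bash
python3 - <<'E'
from h import *
f=grab('wrist')
print(ray(f,[(258,200),(266,258)],.014).round(4).tolist())
m=(f['pixels'].max(2)<60); ys,xs=np.where(m[195:255,230:285]); 
P=ray(f,np.c_[xs+230,ys+195].astype(float),.014)[:,:2]*1000
print(cv2.minAreaRect(P.astype(np.float32)),P[:,1].max())
m=((f['pixels'].min(2)>130)).astype(np.uint8); print(proj(f,[[.463,-.115,.061],[.512,-.119,.061],[.603,-.127,.061],[.738,-.1386,.061]]))
# fit long blade rows 205..255
hsv=cv2.cvtColor(f['pixels'],cv2.COLOR_RGB2HSV); g=(hsv[...,1]<45)&(hsv[...,2]>70)
ys,xs=np.where(g[196:244,380:420]); P=ray(f,np.c_[xs+380,ys+196].astype(float),.007)[:,:2]*1000
print(cv2.minAreaRect(P.astype(np.float32)))
E
```

```text
[[0.5176, -0.0276, 0.014], [0.5165, -0.1077, 0.014]]
((517.1946411132812, -63.471126556396484), (76.62803649902344, 19.58724021911621), 85.3477783203125) -25.3898421828887
[[214.33277735 286.67544431]
 [256.4293299  286.65561493]
 [334.44236945 287.04034906]
 [449.5913379  287.41939895]]
((698.365234375, -71.84619903564453), (65.57421112060547, 25.520057678222656), 88.55280303955078)
```

{"name": "move_arm", "arguments": {"rows": [[[0.0105,-0.048,-0.05,0,0,-0.077],[0.0105,-0.048,-0.1,0,0,-0.077],[0.0105,-0.048,-0.14,0,0,-0.077],[0.0105,-0.048,-0.18,0,0,-0.077],[0.0105,-0.048,-0.2,0,0,-0.077],[0.0105,-0.048,-0.208,0,0,-0.077],[0.0105,-0.048,-0.209,0,0,-0.077],[0.0105,-0.048,-0.209,0,0,-0.077]]], "gripper": -0.4}}

```text
time: 15.35
ee_pos: [0.6041, -0.0533, 0.0001]
ee_rot: [2.389, 2.04, 0.0]
wrist_force: [-0.5, 0.3, 0.9]
width: 0.702
finger_force: 0.0
```

{"name": "move_arm", "arguments": {"rows": [[[0,0,0,0,0,0],[0,0,0,0,0,0],[0,0,0,0,0,0],[0,0,0,0,0,0],[0,0,0,0,0,0],[0,0,0,0,0,0],[0,0,0,0,0,0]]], "gripper": 1, "grip_force": 60}}

```text
time: 16.05
ee_pos: [0.6054, -0.0532, 0.0009]
ee_rot: [2.387, 2.039, 0.003]
wrist_force: [0.0, 0.2, 6.9]
width: 0.228
finger_force: 58.4
```

{"name": "move_arm", "arguments": {"rows": [[[0.003,0.02,0.003,0,0,0],[0.007,0.045,0.003,0,0,0],[0.011,0.075,0.003,0,0,0],[0.016,0.105,0.003,0,0,0],[0.02,0.13,0.003,0,0,0],[0.02,0.13,0.003,0,0,0],[0.02,0.13,0.001,0,0,0]]]}}

```text
time: 16.75
ee_pos: [0.6242, 0.0779, 0.0009]
ee_rot: [2.387, 2.042, 0.002]
wrist_force: [-7.7, 12.1, 26.6]
width: 0.233
finger_force: 61.7
```

{"name": "move_arm", "arguments": {"rows": [[[0,0,0,0,0,0],[0,0,0.001,0,0,0],[0,0,0.04,0,0,0],[0,0,0.09,0,0,0],[0,0,0.09,0,0,1.5],[0,0,0.09,0,0,1.5],[0,0,0.09,0,0,1.5],[0,0,0.09,0,0,1.5],[0,0,0.09,0,0,1.5],[0,0,0.09,0,0,1.5]]], "gripper": -0.4}}

```text
time: 17.75
ee_pos: [0.624, 0.0751, 0.0904]
ee_rot: [1.257, 2.879, -0.002]
wrist_force: [-0.8, -0.3, -0.4]
width: 0.7
finger_force: 0.0
```

{"name": "move_arm", "arguments": {"rows": [[[0,0,0,0,0,1.4],[0,0,0,0,0,1.4],[0,0,0,0,0,1.4],[0,0,0,0,0,1.4],[0,0,0,0,0,1.4],[0,0,0,0,0,1.4],[0,0,0,0,0,1.4],[0,0,0,0,0,1.4],[0,0,0,0,0,1.4],[0,0,0,0,0,1.4]]]}}

```text
time: 18.75
ee_pos: [0.624, 0.0749, 0.0899]
ee_rot: [0.891, -3.012, 0.002]
wrist_force: [-0.7, -0.3, 0.5]
width: 0.703
finger_force: 0.0
```

```bash
python3 - <<'E'
from h import *
st()
f=grab('scene'); m=f['pixels'][130:280,90:450]; cv2.imwrite('pics/s6.png',cv2.resize(m,None,fx=2,fy=2)[:,:,::-1])
for b in blades(f,(240,190,400,290)): print(b)
E
```

```text
[ 0.43  0.87 -1.11  1.66  0.85  1.16  1.24] [0.624  0.0749 0.0899] toolY -237.03 w 0.703 F 0.0
(array([704.1, -62. ]), array([28.2, 46.8]), 1.1, [[689.0, -39.0], [690.0, -86.0], [719.0, -85.0], [718.0, -38.0]])
(array([623.4,  52.9]), array([112.1,  34.2]), 79.7, [[597.0, 1.0], [630.0, -5.0], [650.0, 105.0], [617.0, 111.0]])
```

View pics/s6.png

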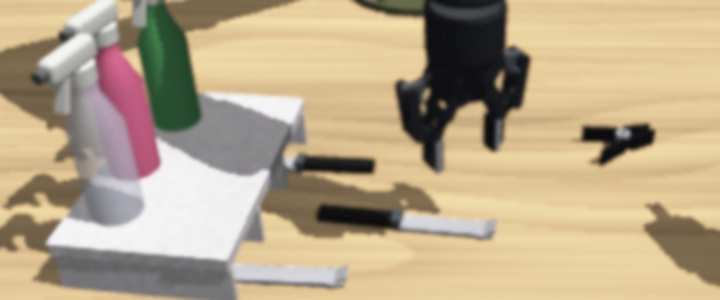

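Lever 1's handle is out in front of its bay. Lever 2 is out of its bay, with its junction at about (288,238) and its handle end at (249,235).

```bash
python3 - <<'E'
from h import *
f=grab('scene')
print(ray(f,[(249.5,235.5),(288,237.5)],.014).round(4).tolist(),ray(f,[(288,239),(336.5,244)],.007).round(4).tolist())
E
```

```text
[[0.6125, -0.0766, 0.014], [0.6178, 0.0056, 0.014]] [[0.6144, 0.0052, 0.007], [0.6293, 0.1078, 0.007]]
```

{"name": "move_arm", "arguments": {"rows": [[[-0.005,-0.04,0,0,0,0.843],[-0.01,-0.082,0,0,0,0.843],[-0.01,-0.082,0,0,0,0.843],[-0.01,-0.082,0,0,0,0.843],[-0.01,-0.082,0,0,0,0.843],[-0.01,-0.082,0,0,0,0.843],[-0.01,-0.082,-0.05,0,0,0.843],[-0.01,-0.082,-0.083,0,0,0.843],[-0.01,-0.082,-0.083,0,0,0.843],[-0.01,-0.082,-0.083,0,0,0.843]]]}}

```text
time: 19.85
ee_pos: [0.614, -0.0053, 0.0079]
ee_rot: [2.04, -2.389, -0.001]
wrist_force: [0.6, -0.4, 0.1]
width: 0.7
finger_force: 0.0
```

{"name": "move_arm", "arguments": {"rows": [[[0,0,0,0,0,0],[0,0,0,0,0,0],[0,0,0,0,0,0],[0,0,0,0,0,0],[0,0,0,0,0,0],[0,0,0,0,0,0],[0,0,0.03,0,0,0],[0.01,0.05,0.045,0,0,0],[0.02,0.1,0.045,0,0,0],[0.02,0.14,0.045,0,0,0]]], "gripper": 1}}

```text
time: 20.85
ee_pos: [0.6353, 0.1367, 0.0538]
ee_rot: [-2.038, 2.387, -0.001]
wrist_force: [0.2, -0.3, -1.2]
width: 0.178
finger_force: 59.2
```

{"name": "move_arm", "arguments": {"rows": [[[0,0,0,0,0,-1.4],[0,0,0,0,0,-1.4],[0,0,0,0,0,-1.4],[0,0,0,0,0,-1.4],[0,0,0,0,0,-1.4],[0,0,0,0,0,-1.4],[0,0,0,0,0,-1.4],[0,0,0,0,0,-1.4],[0,0,0,0,0,-1.4],[0,0,0,0,0,-1.4]]]}}

```text
time: 21.85
ee_pos: [0.634, 0.135, 0.053]
ee_rot: [-0.016, 3.141, -0.0]
wrist_force: [-0.3, -0.3, -2.2]
width: 0.183
finger_force: 59.2
```

{"name": "move_arm", "arguments": {"rows": [[[0,0,0,0,0,-1.4],[0,0,0,0,0,-1.4],[0,0,0,0,0,-1.4],[0,0,0,0,0,-1.4],[0,0,0,0,0,-1.4],[0,0,0,0,0,-1.4],[0,0,0,0,0,-1.4],[0,0,0,0,0,-1.4],[0,0,0,0,0,-1.4],[0,0,0,0,0,-1.4]]]}}

```text
time: 22.85
ee_pos: [0.6338, 0.1354, 0.053]
ee_rot: [2.011, 2.413, 0.001]
wrist_force: [0.5, 0.7, -2.4]
width: 0.183
finger_force: 59.2
```

```bash
python3 - <<'E'
from h import *
st()
f=grab('scene')
for b in blades(f,(240,150,430,330)): print(b)
E
```

```text
[ 0.1   0.77 -0.6   1.64  0.53  0.9  -0.53] [0.6338 0.1354 0.053 ] toolY 10.38 w 0.183 F 59.2
(array([704.1, -62. ]), array([28.2, 46.8]), 1.1, [[689.0, -39.0], [690.0, -86.0], [719.0, -85.0], [718.0, -38.0]])
(array([600.3,  72.4]), array([ 38.9, 109.7]), 6.6, [[575.0, 125.0], [587.0, 16.0], [626.0, 20.0], [613.0, 129.0]])
```

{"name": "move_arm", "arguments": {"rows": [[[0,0,0,0,0,-0.27],[-0.01,-0.03,0,0,0,-0.27],[-0.02,-0.06,0,0,0,-0.27],[-0.021,-0.09,0,0,0,-0.27],[-0.021,-0.12,0,0,0,-0.27],[-0.021,-0.12,0,0,0,-0.27],[-0.021,-0.12,-0.03,0,0,-0.27],[-0.021,-0.12,-0.04,0,0,-0.27],[-0.021,-0.12,-0.04,0,0,-0.27]]]}}

```text
time: 23.8
ee_pos: [0.6117, 0.0154, 0.011]
ee_rot: [-2.309, -2.126, 0.004]
wrist_force: [-0.3, -0.0, -1.1]
width: 0.178
finger_force: 59.2
```

{"name": "move_arm", "arguments": {"rows": [[[-0.001,-0.015,0,0,0,0],[-0.003,-0.04,0,0,0,0],[-0.005,-0.065,0,0,0,0],[-0.007,-0.09,0,0,0,0],[-0.009,-0.11,0,0,0,0],[-0.01,-0.129,0,0,0,0],[-0.01,-0.129,-0.002,0,0,0],[-0.01,-0.129,-0.004,0,0,0]]]}}

```text
time: 24.6
ee_pos: [0.6037, -0.1143, 0.0096]
ee_rot: [2.312, 2.125, 0.003]
wrist_force: [-0.2, 4.1, -0.1]
width: 0.182
finger_force: 60.1
```

{"name": "move_arm", "arguments": {"rows": [[[0,0,0,0,0,0],[0,0,0,0,0,0],[0,0,0,0,0,0],[0,0,0.03,0,0,0],[0,0,0.06,0,0,0],[0.0,0.04,0.1,0,0,0],[0.03,0.08,0.14,0,0,0],[0.04,0.1,0.18,0,0,0],[0.04,0.1,0.2,0,0,0],[0.04,0.1,0.2,0,0,0]]], "gripper": -0.4}}

```text
time: 25.6
ee_pos: [0.6456, -0.0116, 0.2137]
ee_rot: [2.306, 2.126, 0.01]
wrist_force: [-0.2, -0.2, 0.0]
width: 0.699
finger_force: 0.0
```

```bash
cat >> h.py <<'E'
def dark(f,box,z=.014,t=60,amin=60):
    x0,y0,x1,y1=box; m=(f['pixels'].max(2)<t).astype(np.uint8); k=np.zeros_like(m); k[y0:y1,x0:x1]=1; m*=k
    for c in cv2.findContours(m,cv2.RETR_EXTERNAL,cv2.CHAIN_APPROX_NONE)[0]:
        if cv2.contourArea(c)<amin: continue
        P=ray(f,c.reshape(-1,2).astype(float),z)[:,:2]*1000
        print('dark',c.reshape(-1,2).mean(0).round(),cv2.boxPoints(cv2.minAreaRect(P.astype(np.float32))).round(0).tolist())
E
python3 - <<'E'
from h import *
st()
f=grab('wrist'); save(f,'w7')
dark(f,(180,120,400,255))
for b in blades(f,(370,120,440,245)): print(b)
E
```

```text
[ 0.35  0.6  -0.64  1.47  0.38  1.18 -0.43] [ 0.6456 -0.0116  0.2137] toolY -4.66 w 0.699 F 0.0
dark [293. 227.] [[595.0, -114.0], [611.0, -115.0], [617.0, -38.0], [601.0, -36.0]]
dark [224. 226.] [[508.0, -106.0], [526.0, -108.0], [532.0, -26.0], [513.0, -25.0]]
(array([708.5, -76.4]), array([71.1,  5.1]), 88.3, [[705.0, -112.0], [710.0, -112.0], [712.0, -41.0], [707.0, -41.0]])
```

View pics/w7.png

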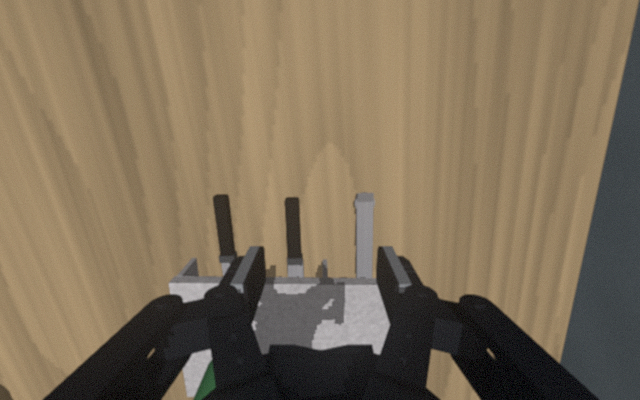

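Both black handles stick out, and a little grey blade shows past each junction at (228,258) and (295,261). I check those depths, then take the long lever.

```bash
python3 - <<'E'
from h import *
f=grab('wrist')
print('junction',ray(f,[(227,257.5),(294,261)],.014).round(4).tolist())
print('shelf front',ray(f,[(172,280),(290,281),(385,279)],.061).round(4).tolist())
print('front bottom',ray(f,[(295,276)],.045).round(4).tolist())
print('longblade',ray(f,[(357,196),(372,196),(358,255),(372,255)],.007).round(4).tolist())
print(f['pixels'][245:290,295].mean(1).round().tolist())
E
```

```text
junction [[0.5131, -0.1125, 0.014], [0.6002, -0.1252, 0.014]]
shelf front [[0.4633, -0.1116, 0.061], [0.5995, -0.1246, 0.061], [0.7099, -0.1314, 0.061]]
front bottom [[0.6036, -0.1285, 0.045]]
longblade [[0.6878, -0.0447, 0.007], [0.7065, -0.0463, 0.007], [0.6855, -0.1273, 0.007], [0.7042, -0.1289, 0.007]]
[44.0, 49.0, 46.0, 45.0, 49.0, 45.0, 49.0, 45.0, 46.0, 44.0, 49.0, 45.0, 60.0, 72.0, 79.0, 78.0, 75.0, 74.0, 83.0, 107.0, 135.0, 148.0, 144.0, 148.0, 150.0, 145.0, 148.0, 143.0, 146.0, 144.0, 135.0, 113.0, 104.0, 107.0, 113.0, 110.0, 113.0, 111.0, 129.0, 156.0, 174.0, 170.0, 162.0, 161.0, 162.0]
```

{"name": "move_arm", "arguments": {"rows": [[[0.03,-0.03,-0.03,0,0,0.053],[0.053,-0.051,-0.07,0,0,0.053],[0.053,-0.051,-0.11,0,0,0.053],[0.053,-0.051,-0.15,0,0,0.053],[0.053,-0.051,-0.18,0,0,0.053],[0.053,-0.051,-0.2,0,0,0.053],[0.053,-0.051,-0.2045,0,0,0.053],[0.053,-0.051,-0.2045,0,0,0.053]]]}}

```text
time: 26.5
ee_pos: [0.6946, -0.0661, 0.0022]
ee_rot: [-2.255, -2.185, 0.004]
wrist_force: [-0.2, 0.4, -0.6]
width: 0.698
finger_force: 0.0
```

{"name": "move_arm", "arguments": {"rows": [[[0,0,0,0,0,0],[0,0,0,0,0,0],[0,0,0,0,0,0],[0,0,0,0,0,0],[0,0,0,0,0,0],[0,0,0,0,0,0],[0,0,0,0,0,0]]], "gripper": 1, "grip_force": 60}}

```text
time: 27.2
ee_pos: [0.697, -0.0653, 0.0056]
ee_rot: [2.254, 2.185, 0.002]
wrist_force: [-0.6, 0.2, 6.6]
width: 0.209
finger_force: 58.5
```

{"name": "move_arm", "arguments": {"rows": [[[0.0,0.02,0.003,0,0,0],[0.001,0.045,0.003,0,0,0],[0.002,0.075,0.003,0,0,0],[0.002,0.105,0.003,0,0,0],[0.003,0.135,0.003,0,0,0],[0.003,0.165,0.003,0,0,0],[0.003,0.18,0.003,0,0,0],[0.003,0.18,0.002,0,0,0]]]}}

```text
time: 28.0
ee_pos: [0.6985, 0.1192, 0.0063]
ee_rot: [-2.249, -2.191, -0.003]
wrist_force: [0.3, 0.1, -0.6]
width: 0.213
finger_force: 58.7
```

{"name": "move_arm", "arguments": {"rows": [[[0,0,0,0,0,0],[0,0,0.001,0,0,0],[0,0,0.04,0,0,0],[0,0,0.09,0,0,0],[0,-0.03,0.09,0,0,1.5],[0,-0.06,0.09,0,0,1.5],[0,-0.06,0.09,0,0,1.5],[0,-0.06,0.09,0,0,1.5],[0,-0.06,0.09,0,0,1.5],[0,-0.06,0.09,0,0,1.5]]], "gripper": -0.4}}

```text
time: 29.0
ee_pos: [0.6993, 0.0519, 0.096]
ee_rot: [1.076, 2.951, -0.002]
wrist_force: [0.5, -0.0, -0.1]
width: 0.697
finger_force: 0.0
```

{"name": "move_arm", "arguments": {"rows": [[[0,0,0,0,0,1.4],[0,0,0,0,0,1.4],[0,0,0,0,0,1.4],[0,0,0,0,0,1.4],[0,0,0,0,0,1.4],[0,0,0,0,0,1.4],[0,0,0,0,0,1.4],[0,0,0,0,0,1.4],[0,0,0,0,0,1.4],[0,0,0,0,0,1.4]]]}}

```text
time: 30.0
ee_pos: [0.6992, 0.0519, 0.0955]
ee_rot: [1.077, -2.95, 0.002]
wrist_force: [0.0, 0.5, 0.3]
width: 0.696
finger_force: 0.0
```

```bash
python3 - <<'E'
from h import *
st()
f=grab('scene'); m=f['pixels'][130:310,140:500]; cv2.imwrite('pics/s8.png',cv2.resize(m,None,fx=2,fy=2)[:,:,::-1])
E
```

```text
[ 0.41  0.96 -1.12  1.44  0.88  1.29  1.49] [0.6992 0.0519 0.0955] toolY -229.88 w 0.696 F 0.0
```

View pics/s8.png

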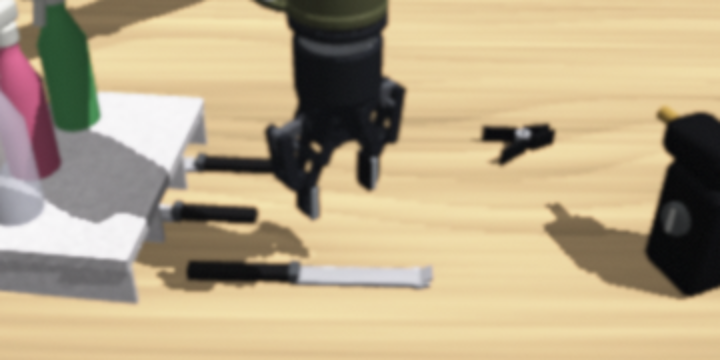

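The long lever is out. Its handle end is at about (234,265), its junction (287,266) and its tip (355,268).

```bash
python3 - <<'E'
from h import *
f=grab('scene')
print(ray(f,[(234,264),(287,265)],.014).round(4).tolist(),ray(f,[(287.5,267),(355,268.5)],.007).round(4).tolist())
E
```

```text
[[0.701, -0.0952, 0.014], [0.7019, 0.0089, 0.014]] [[0.7002, 0.0095, 0.007], [0.7028, 0.1419, 0.007]]
```

{"name": "move_arm", "arguments": {"rows": [[[0.001,-0.04,0,0,0,0.845],[0.001,-0.055,0,0,0,0.845],[0.001,-0.055,0,0,0,0.845],[0.001,-0.055,0,0,0,0.845],[0.001,-0.055,0,0,0,0.845],[0.001,-0.055,0,0,0,0.845],[0.001,-0.055,-0.05,0,0,0.845],[0.001,-0.055,-0.0885,0,0,0.845],[0.001,-0.055,-0.0885,0,0,0.845],[0.001,-0.055,-0.0885,0,0,0.845]]]}}

```text
time: 31.1
ee_pos: [0.7, -0.0008, 0.0078]
ee_rot: [2.188, -2.254, -0.001]
wrist_force: [1.4, -0.5, 1.6]
width: 0.699
finger_force: 0.0
```

{"name": "move_arm", "arguments": {"rows": [[[0,0,0,0,0,0],[0,0,0,0,0,0],[0,0,0,0,0,0],[0,0,0,0,0,0],[0,0,0,0,0,0],[0,0,0,0,0,0],[0,0,0.03,0,0,0],[-0.03,0.05,0.045,0,0,0],[-0.06,0.09,0.045,0,0,0],[-0.07,0.14,0.045,0,0,0]]], "gripper": 1, "grip_force": 80}}

```text
time: 32.1
ee_pos: [0.6312, 0.1298, 0.0534]
ee_rot: [2.188, -2.253, 0.002]
wrist_force: [1.1, 0.5, -2.7]
width: 0.172
finger_force: 78.8
```

{"name": "move_arm", "arguments": {"rows": [[[0,0,0,0,0,-1.4],[0,0,0,0,0,-1.4],[0,0,0,0,0,-1.4],[0,0,0,0,0,-1.4],[0,0,0,0,0,-1.4],[0,0,0,0,0,-1.4],[0,0,0,0,0,-1.4],[0,0,0,0,0,-1.4],[0,0,0,0,0,-1.4],[0,0,0,0,0,-1.4]]]}}

```text
time: 33.1
ee_pos: [0.6327, 0.1303, 0.053]
ee_rot: [-0.216, 3.133, -0.001]
wrist_force: [-0.5, -0.5, -2.4]
width: 0.173
finger_force: 78.8
```

{"name": "move_arm", "arguments": {"rows": [[[0,0,0,0,0,-1.4],[0,0,0,0,0,-1.4],[0,0,0,0,0,-1.4],[0,0,0,0,0,-1.4],[0,0,0,0,0,-1.4],[0,0,0,0,0,-1.4],[0,0,0,0,0,-1.4],[0,0,0,0,0,-1.4],[0,0,0,0,0,-1.4],[0,0,0,0,0,-1.4]]]}}

```text
time: 34.1
ee_pos: [0.6326, 0.1307, 0.053]
ee_rot: [1.853, 2.537, 0.001]
wrist_force: [1.1, -0.2, -2.2]
width: 0.168
finger_force: 78.8
```

```bash
python3 - <<'E'
from h import *
st()
f=grab('scene'); m=f['pixels'][130:310,140:500]; cv2.imwrite('pics/s9.png',cv2.resize(m,None,fx=2,fy=2)[:,:,::-1])
for b in blades(f,(240,150,430,330)): print(b)
E
```

```text
[ 0.12  0.78 -0.64  1.65  0.56  0.91 -0.43] [0.6326 0.1307 0.053 ] toolY 17.71 w 0.168 F 78.8
(array([609.6,  58. ]), array([ 37.3, 143.6]), 16.4, [[571.0, 122.0], [612.0, -16.0], [648.0, -6.0], [607.0, 132.0]])
```

View pics/s9.png

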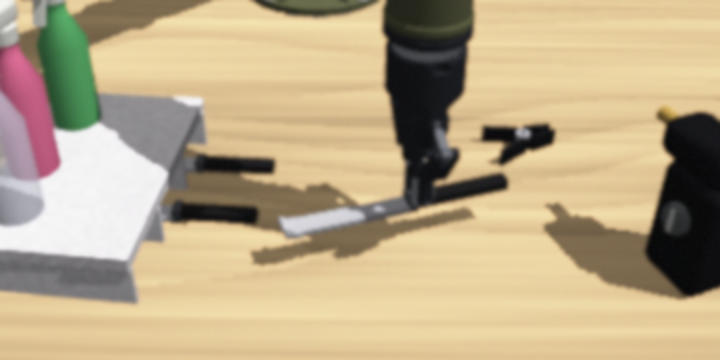

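The long lever is held with its blade towards the shelf. Everything else is where it was.

{"name": "move_arm", "arguments": {"rows": [[[0.03,0,0,0,0,-0.15],[0.073,0,0,0,0,-0.3],[0.073,-0.03,0,0,0,-0.396],[0.073,-0.06,0,0,0,-0.396],[0.073,-0.09,0,0,0,-0.396],[0.073,-0.096,0,0,0,-0.396],[0.073,-0.096,-0.025,0,0,-0.396],[0.073,-0.096,-0.042,0,0,-0.396],[0.073,-0.096,-0.042,0,0,-0.396]]]}}

```text
time: 35.05
ee_pos: [0.7043, 0.0347, 0.0081]
ee_rot: [-2.307, -2.129, 0.004]
wrist_force: [-0.8, 0.8, -3.1]
width: 0.175
finger_force: 95.4
```

{"name": "move_arm", "arguments": {"rows": [[[-0.001,-0.015,0,0,0,0],[-0.003,-0.04,0,0,0,0],[-0.005,-0.065,0,0,0,0],[-0.007,-0.09,0,0,0,0],[-0.009,-0.115,0,0,0,0],[-0.012,-0.14,0,0,0,0],[-0.0135,-0.157,0,0,0,0],[-0.0135,-0.157,-0.002,0,0,0],[-0.0135,-0.157,-0.004,0,0,0]]]}}

```text
time: 35.95
ee_pos: [0.6924, -0.1229, 0.0069]
ee_rot: [2.31, 2.128, 0.002]
wrist_force: [-0.7, 0.8, -1.6]
width: 0.172
finger_force: 95.4
```

{"name": "move_arm", "arguments": {"rows": [[[0,0,0,0,0,0],[0,0,0,0,0,0],[0,0,0,0,0,0],[0,0,0.03,0,0,0],[0,0,0.06,0,0,0],[0.0,0.04,0.1,0,0,0],[-0.02,0.08,0.14,0,0,0],[-0.05,0.1,0.18,0,0,0],[-0.06,0.12,0.2,0,0,0],[-0.06,0.12,0.2,0,0,0]]], "gripper": -0.4}}

```text
time: 36.95
ee_pos: [0.6322, 0.0037, 0.2127]
ee_rot: [2.3, 2.134, 0.012]
wrist_force: [0.6, 0.3, 1.7]
width: 0.7
finger_force: 0.0
```

```bash
python3 - <<'E'
from h import *
st()
f=grab('wrist'); save(f,'w10')
dark(f,(150,120,500,270))
E
```

```text
[ 0.33  0.58 -0.65  1.51  0.37  1.16 -0.45] [0.6322 0.0037 0.2127] toolY -4.28 w 0.7 F 0.0
dark [405. 264.] [[728.0, -114.0], [738.0, -137.0], [747.0, -133.0], [737.0, -110.0]]
dark [258. 260.] [[530.0, -116.0], [549.0, -117.0], [551.0, -85.0], [532.0, -83.0]]
dark [304. 238.] [[595.0, -120.0], [611.0, -120.0], [616.0, -37.0], [600.0, -36.0]]
dark [235. 237.] [[501.0, -113.0], [522.0, -117.0], [536.0, -28.0], [515.0, -24.0]]
dark [375. 235.] [[680.0, -128.0], [718.0, -131.0], [726.0, -26.0], [689.0, -23.0]]
```

View pics/w10.png

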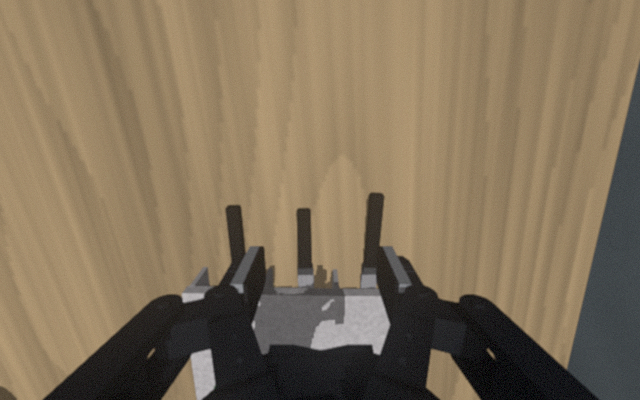

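All three handles now stick out in front, one to a bay: (235,207), (304,210) and (376,194). Now I look at the clip.

```bash
python3 - <<'E'
from h import *
f=grab('wrist')
img=f['pixels'].max(2)<60
for nm,(x0,y0,x1,y1) in dict(c=(352,185,392,246),b=(290,200,318,262),a=(220,200,250,250)).items():
    ys,xs=np.where(img[y0:y1,x0:x1]); P=ray(f,np.c_[xs+x0,ys+y0].astype(float),.014)[:,:2]*1000
    ymax=P[:,1].max(); rows=[]
    for y in np.arange(ymax-60,ymax-5,6):
        s=P[abs(P[:,1]-y)<3]; rows.append((y,s[:,0].min(),s[:,0].max()))
    r=np.array(rows); k=np.polyfit(r[:,0],r[:,1:].mean(1),1); print(nm,'end y',ymax.round(1),'x at end',np.polyval(k,ymax).round(1),'dx/dy',k[0].round(3),'width',(r[:,2]-r[:,1]).mean().round(1))
E
```

```text
c end y -23.3 x at end 699.5 dx/dy 0.095 width 16.1
b end y -36.7 x at end 608.4 dx/dy 0.078 width 14.7
a end y -25.9 x at end 521.5 dx/dy 0.066 width 16.7
```

{"name": "move_arm", "arguments": {"rows": [[[-0.132,0.29,0.04,0,0,0],[-0.132,0.29,0.04,0,0,0],[-0.132,0.29,0.04,0,0,0],[-0.132,0.29,0.04,0,0,0],[-0.132,0.29,0.04,0,0,0],[-0.132,0.29,0.04,0,0,0],[-0.132,0.29,0.04,0,0,0],[-0.132,0.29,0.04,0,0,0],[-0.132,0.29,0.04,0,0,0],[-0.132,0.29,0.04,0,0,0]]]}}

```text
time: 38.05
ee_pos: [0.5015, 0.2847, 0.245]
ee_rot: [2.314, 2.124, -0.004]
wrist_force: [0.1, -0.6, 0.8]
width: 0.701
finger_force: 0.0
```

```bash
python3 - <<'E'
from h import *
st()
f=grab('wrist'); save(f,'w11')
dark(f,(100,60,520,290),z=.022)
E
```

```text
[-0.12  0.48 -0.68  1.6   0.32  1.18 -0.96] [0.5015 0.2847 0.245 ] toolY -4.89 w 0.701 F 0.0
dark [412. 277.] [[582.0, 139.0], [623.0, 79.0], [646.0, 95.0], [606.0, 155.0]]
dark [229. 277.] [[325.0, 122.0], [346.0, 102.0], [396.0, 155.0], [375.0, 175.0]]
dark [385. 272.] [[560.0, 166.0], [574.0, 95.0], [601.0, 100.0], [587.0, 171.0]]
dark [256. 271.] [[369.0, 120.0], [395.0, 106.0], [431.0, 172.0], [406.0, 186.0]]
dark [286. 190.] [[447.0, 303.0], [453.0, 221.0], [462.0, 221.0], [456.0, 304.0]]
dark [304. 181.] [[452.0, 301.0], [496.0, 235.0], [506.0, 241.0], [462.0, 308.0]]
dark [487.  79.] [[657.0, 364.0], [742.0, 360.0], [744.0, 396.0], [659.0, 400.0]]
dark [445.  64.] [[637.0, 388.0], [673.0, 385.0], [675.0, 400.0], [638.0, 403.0]]
```

View pics/w11.png

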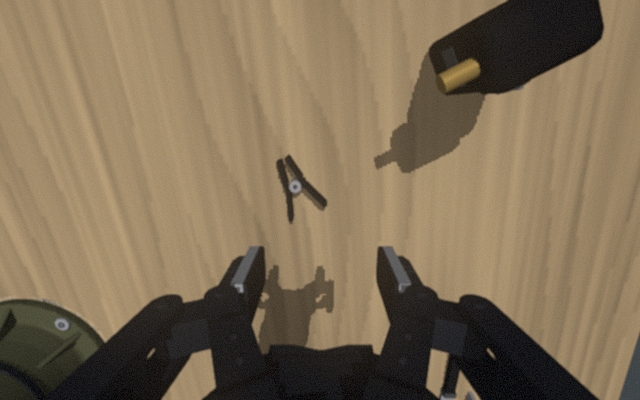

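The wrist picture shows the clip's hinge at (295,187), its jaws at about (284,158) and its tail ends at (291,221) and (324,206). The inflator is well beyond it.

```bash
python3 - <<'E'
from h import *
f=grab('wrist')
P=ray(f,[(295,187),(280.5,160),(288.5,157),(291,221),(324,206)],.022)[:,:2]; print((P*1000).round(1).tolist())
# refine hinge by bright blob
hsv=cv2.cvtColor(f['pixels'],cv2.COLOR_RGB2HSV); s=(hsv[...,1]<60)&(hsv[...,2]>90); ys,xs=np.where(s[175:200,283:308]); print(xs.mean()+283,ys.mean()+175,len(xs))
h=ray(f,[(xs.mean()+283,ys.mean()+175)],.022)[0,:2]
tail=(P[3]+P[4])/2; jaw=(P[1]+P[2])/2
for n,d in(('t-h',h-tail),('j-t',jaw-tail),('j-h',jaw-h)): print(n,np.degrees(np.arctan2(d[1],d[0])).round(1),np.linalg.norm(d).round(4))
d=jaw-tail; d/=np.linalg.norm(d); print('hinge',h,'grip',h-.03*d, 'tail sep',np.linalg.norm(P[3]-P[4]))
g=grab('scene'); k=(g['pixels'].max(2)<60).astype(np.uint8); print('scene proj hinge',proj(g,[[*h,.022]]))
s=bot.observe(); print(s['ee_pos'])
E
```

```text
[[465.7, 266.6], [451.3, 303.4], [461.9, 306.3], [454.9, 219.5], [501.4, 237.1]]
294.83916083916085 186.25174825174824 143
t-h 107.7 0.0412
j-t 105.7 0.0795
j-h 103.6 0.0384
hinge [0.46560407 0.26757602] grip [0.47372667 0.23869656] tail sep 0.04970278654614189
scene proj hinge [[401.32034242 195.1765324 ]]
[0.50109382 0.28542588 0.24569989]
```

{"name": "move_arm", "arguments": {"rows": [[[-0.02,-0.03,-0.04,0,0,0.15],[-0.027,-0.0466,-0.08,0,0,0.3],[-0.027,-0.0466,-0.12,0,0,0.3735],[-0.027,-0.0466,-0.16,0,0,0.3735],[-0.027,-0.0466,-0.2,0,0,0.3735],[-0.027,-0.0466,-0.225,0,0,0.3735],[-0.027,-0.0466,-0.239,0,0,0.3735],[-0.027,-0.0466,-0.239,0,0,0.3735],[-0.027,-0.0466,-0.239,0,0,0.3735]]], "gripper": -1}}

```text
time: 39.1
ee_pos: [0.4738, 0.2408, 0.008]
ee_rot: [1.875, 2.52, 0.001]
wrist_force: [0.6, 0.5, 0.3]
width: 1.006
finger_force: 0.0
```

{"name": "move_arm", "arguments": {"rows": [[[0,0,0,0,0,0],[0,0,0,0,0,0],[0,0,0,0,0,0],[0,0,0,0,0,0],[0,0,0,0,0,0],[0,0,0,0,0,0],[0,0,0,0,0,0],[0,0,0,0,0,0],[0,0,0,0,0,0],[0,0,0,0,0,0]]], "gripper": 1, "grip_force": 35}}

```text
time: 40.1
ee_pos: [0.4738, 0.2408, 0.0085]
ee_rot: [1.874, 2.52, 0.003]
wrist_force: [-1.3, -0.6, 9.6]
width: 0.287
finger_force: 34.1
```

```bash
python3 - <<'E'
from h import *
st()
f=grab('wrist'); save(f,'w12')
dark(f,(240,60,400,300),z=.022,amin=20)
E
```

```text
[-0.14  0.71 -0.58  1.99  0.65  0.63 -0.87] [0.4738 0.2408 0.0085] toolY 16.71 w 0.287 F 34.1
dark [286. 234.] [[433.0, 301.0], [437.0, 212.0], [471.0, 213.0], [467.0, 303.0]]
dark [355. 232.] [[444.0, 297.0], [490.0, 219.0], [518.0, 236.0], [472.0, 313.0]]
```

{"name": "move_arm", "arguments": {"rows": [[[0,0,0.025,0,0,0],[0,0,0.05,0,0,0],[0.03,-0.02,0.05,0,0,0.1],[0.06,-0.04,0.05,0,0,0.2],[0.09,-0.06,0.05,0,0,0.3],[0.12,-0.08,0.05,0,0,0.4],[0.15,-0.1,0.05,0,0,0.5],[0.18,-0.12,0.05,0,0,0.6],[0.21,-0.14,0.05,0,0,0.7],[0.235,-0.15,0.05,0,0,0.8]]]}}

```text
time: 41.15
ee_pos: [0.7099, 0.0868, 0.0571]
ee_rot: [0.745, 3.052, -0.003]
wrist_force: [0.2, 0.2, 0.2]
width: 0.287
finger_force: 35.2
```

{"name": "move_arm", "arguments": {"rows": [[[0,0,0,0,0,0.12],[0,0,0,0,0,0.24],[0,0,0,0,0,0.36],[0,0,0,0,0,0.48],[0,0,0,0,0,0.6],[0,0,0,0,0,0.72],[0,0,0,0,0,0.84],[0,0,0,0,0,0.96],[0,0,0,0,0,1.08],[0,0,0,0,0,1.2]]]}}

```text
time: 42.15
ee_pos: [0.7081, 0.0901, 0.0573]
ee_rot: [1.114, -2.937, 0.001]
wrist_force: [0.7, 0.1, -1.0]
width: 0.285
finger_force: 35.2
```

```bash
python3 - <<'E'
from h import *
st()
E
```

```text
[ 0.35  1.02 -1.12  1.43  0.93  1.27  1.44] [0.7081 0.0901 0.0573] toolY -228.44 w 0.285 F 35.2
```

{"name": "move_arm", "arguments": {"rows": [[[0,0,0,0,0,0.12],[0,0,0,0,0,0.24],[0,0,0,0,0,0.36],[0,0,0,0,0,0.48],[0,0,0,0,0,0.6],[0,0,0,0,0,0.7],[0,0,0,0,0,0.751],[0,0,0,0,0,0.751],[0,0,0,0,0,0.751]]]}}

```text
time: 43.05
ee_pos: [0.7082, 0.0903, 0.0573]
ee_rot: [2.106, -2.331, 0.0]
wrist_force: [-0.5, 0.1, -0.3]
width: 0.285
finger_force: 35.2
```

```bash
python3 - <<'E'
from h import *
st()
f=grab('wrist'); save(f,'w13'); img=f['pixels']
# expected pixel places
print('proj hinge/handle end/jaws', proj(f,[[.7081-.0026,.0901-.028,.0573+.014],[.7005,-.024,.014],[.7035,.03,.07]]).round(0).tolist())
m=(img.max(2)<60)
for r in range(20,340,8):
    xs=np.where(np.diff(np.r_[0,m[r,200:440].astype(int),0]))[0]+200; print(r,xs.tolist())
hsv=cv2.cvtColor(img,cv2.COLOR_RGB2HSV); s=((hsv[...,1]<60)&(hsv[...,2]>90)).astype(np.uint8)
n,l,stt,c=cv2.connectedComponentsWithStats(s); print([(stt[i].tolist(),c[i].round(1).tolist()) for i in range(1,n) if 40<stt[i,4]<3000])
E
```

```text
[ 0.38  1.09 -1.25  1.43  1.03  1.36  2.13] [0.7082 0.0903 0.0573] toolY -185.78 w 0.285 F 35.2
proj hinge/handle end/jaws [[319.0, 220.0], [313.0, 43.0], [316.0, 152.0]]
20 [297, 326]
28 [297, 326]
36 [297, 327]
44 [300, 324]
52 []
60 []
68 []
76 []
84 []
92 []
100 []
108 []
116 []
124 []
132 [277, 289, 352, 366]
140 [273, 291, 350, 369]
148 [275, 292, 348, 367]
156 [277, 293, 347, 365]
164 [279, 295, 346, 363]
172 [281, 297, 343, 361]
180 [283, 299, 342, 358]
188 [286, 301, 340, 356]
196 [288, 300, 340, 354]
204 [291, 304, 317, 318, 319, 320, 321, 322, 324, 325, 338, 351]
212 [294, 305, 338, 349]
220 [296, 308, 334, 346]
228 [296, 308, 334, 346]
236 [296, 308, 334, 346]
244 [295, 308, 334, 347]
252 [279, 280, 294, 308, 334, 349, 362, 363]
260 [270, 280, 292, 309, 334, 350, 362, 372]
268 [267, 277, 290, 309, 334, 352, 364, 375]
276 [264, 276, 289, 309, 334, 353, 365, 378]
284 [257, 285, 289, 308, 335, 351, 358, 385]
292 [207, 234, 250, 296, 301, 302, 346, 350, 352, 393, 408, 435]
300 [200, 295, 347, 351, 352, 440]
308 [200, 294, 348, 350, 351, 440]
316 [200, 288, 291, 293, 349, 351, 354, 409, 410, 440]
324 [200, 287, 355, 440]
332 [200, 204, 208, 286, 356, 434, 438, 440]
[([305, 191, 32, 32, 621], [320.8, 206.7]), ([353, 276, 7, 10, 54], [355.4, 280.0])]
```

The jaws show as two dark arms, open and symmetric about x≈321, with the hinge at (321,207). The long handle's end lies dead ahead at (312,46).

```bash
python3 - <<'E'
from h import *
f=grab('wrist'); p=f['s']['ee_pos']
h=ray(f,[(320.8,206.7)],.0708)[0]; print('hinge',h.round(4),'rel',(h-p).round(4))
print('jaw tips',ray(f,[(289,133),(351,133)],.0708).round(4).tolist())
print('handle end corners',ray(f,[(298,45.5),(326,45.5),(297,20),(326,20)],.014).round(4).tolist())
m=f['pixels'].max(2)<60
print([np.where(m[r,290:335])[0][[0,-1]].tolist() if m[r,290:335].any() else 0 for r in range(0,52,5)])
E
```

```text
hinge [0.704  0.0557 0.0708] rel [-0.0042 -0.0346  0.0135]
jaw tips [[0.7144, 0.0206, 0.0708], [0.6876, 0.0233, 0.0708]]
handle end corners [[0.7091, -0.0236, 0.014], [0.6931, -0.022, 0.014], [0.7081, -0.0363, 0.014], [0.6919, -0.0347, 0.014]]
[[6, 36], [6, 35], [7, 35], [6, 35], [7, 35], [7, 35], [7, 35], [7, 35], [8, 35], [25, 27], 0]
```

{"name": "move_arm", "arguments": {"rows": [[[0.004,0,-0.02,0,0,0],[0.004,0,-0.038,0,0,0],[0.004,0,-0.046,0,0,0],[0.004,0,-0.048,0,0,0],[0.004,0,-0.048,0,0,0]]]}}

```text
time: 43.65
ee_pos: [0.7117, 0.0902, 0.0082]
ee_rot: [2.108, -2.328, -0.001]
wrist_force: [0.4, -0.6, -1.1]
width: 0.285
finger_force: 35.6
```

{"name": "move_arm", "arguments": {"rows": [[[-0.001,-0.01,0,0,0,0],[-0.002,-0.025,0,0,0,0],[-0.003,-0.04,0,0,0,0],[-0.004,-0.05,0,0,0,0],[-0.005,-0.06,0,0,0,0],[-0.006,-0.0675,0,0,0,0],[-0.006,-0.0675,0,0,0,0]]]}}

```text
time: 44.35
ee_pos: [0.7062, 0.0212, 0.0091]
ee_rot: [2.106, -2.33, 0.001]
wrist_force: [-0.2, -0.7, -1.9]
width: 0.287
finger_force: 35.6
```

```bash
python3 - <<'E'
from h import *
st(); print(bot.observe()['wrist_force'])
f=grab('wrist'); save(f,'w14'); m=f['pixels'].max(2)<60
for r in range(20,300,12):
    print(r,(np.where(np.diff(np.r_[0,m[r,220:420].astype(int),0]))[0]+220).tolist())
hsv=cv2.cvtColor(f['pixels'],cv2.COLOR_RGB2HSV); s=((hsv[...,1]<60)&(hsv[...,2]>90)).astype(np.uint8)
n,l,stt,c=cv2.connectedComponentsWithStats(s); print([(stt[i].tolist(),c[i].round(1).tolist()) for i in range(1,n) if 200<stt[i,4]<3000])
print(proj(f,[[.7011,-.0228,.014]]))
E
```

```text
[ 0.48  1.13 -1.22  1.48  1.09  1.29  2.18] [0.7062 0.0212 0.0091] toolY -185.79 w 0.287 F 35.6
[-0.24144159 -0.71315588 -1.89364429]
20 [299, 340]
32 [300, 340]
44 [300, 340]
56 [300, 339]
68 [300, 339]
80 [301, 339]
92 [301, 339]
104 [301, 338]
116 [301, 338]
128 [301, 338]
140 [273, 291, 302, 338, 351, 370]
152 [276, 294, 302, 338, 348, 367]
164 [280, 296, 302, 337, 346, 364]
176 [282, 299, 307, 333, 343, 361]
188 [285, 302, 340, 358]
200 [288, 305, 338, 355]
212 [293, 305, 338, 350]
224 [296, 308, 335, 341, 342, 347]
236 [296, 308, 335, 347]
248 [295, 308, 334, 339, 341, 342, 343, 348]
260 [271, 272, 275, 279, 292, 305, 306, 309, 334, 337, 338, 340, 341, 350, 362, 372]
272 [267, 273, 274, 275, 276, 277, 290, 303, 304, 308, 334, 337, 338, 339, 341, 352, 365, 376]
284 [257, 276, 277, 279, 280, 284, 290, 300, 302, 303, 306, 307, 335, 340, 342, 349, 357, 385]
296 [220, 248, 249, 295, 347, 349, 354, 420]
[([305, 189, 33, 34, 705], [321.2, 206.2])]
[[320.74970346 182.81503286]]
```

The handle lies centred between the open jaws with its end just short of the boss. Now I release the clip and lift clear.

{"name": "move_arm", "arguments": {"rows": [[[0,0,0,0,0,0],[0,0,0,0,0,0],[0,0,0,0,0,0],[0,0,0,0,0,0],[0,0,0,0,0,0],[0,0,0,0,0,0],[0,0,0.02,0,0,0],[0,0,0.05,0,0,0],[0,0.03,0.09,0,0,0],[0,0.05,0.12,0,0,0]]], "gripper": -0.4}}

```text
time: 45.4
ee_pos: [0.7062, 0.0749, 0.1334]
ee_rot: [-2.107, 2.326, 0.001]
wrist_force: [-0.2, 0.6, 0.6]
width: 0.699
finger_force: 0.0
```

{"name": "move_arm", "arguments": {"rows": [[[0,0.05,0.05,0,0,0],[0,0.05,0.1,0,0,0],[0,0.05,0.12,0,0,0],[0,0.05,0.12,0,0,0],[0,0.05,0.12,0,0,0]]]}}

```text
time: 45.9
ee_pos: [0.7061, 0.1239, 0.2517]
ee_rot: [-2.108, 2.326, -0.002]
wrist_force: [-0.1, -0.5, -1.7]
width: 0.698
finger_force: 0.0
```

```bash
python3 - <<'E'
from h import *
st()
f=grab('wrist'); g=grab('scene'); s=grab('side')
p=proj(f,[[.70,-.02,.01]])[0].astype(int); print(p, proj(g,[[.6,-.05,.01]]),proj(s,[[.6,-.05,.01]]))
a=f['pixels'][:300,120:520]; b=g['pixels'][130:305,90:490]; c=s['pixels'][160:360,230:470]
cv=np.zeros((600,800,3),np.uint8); cv[:300,:400]=a; cv[300:600,:400]=cv2.resize(c,(400,300)); cv[:350,400:]=cv2.resize(b,(400,350))
x,y=p; z=f['pixels'][max(0,y-60):y+60,max(0,x-90):x+90]; z=cv2.resize(z,None,fx=2,fy=2); cv[355:355+min(240,z.shape[0]),400:400+z.shape[1]]=z[:240]
cv2.imwrite('pics/final.png',cv[:,:,::-1])
E
```

```text
[ 0.31  0.9  -1.32  1.18  0.87  1.63  2.24] [0.7061 0.1239 0.2517] toolY 174.37 w 0.698 F 0.0
[313  50] [[262.7738674  233.38757401]] [[334.09918689 243.8405375 ]]
```

View pics/final.png

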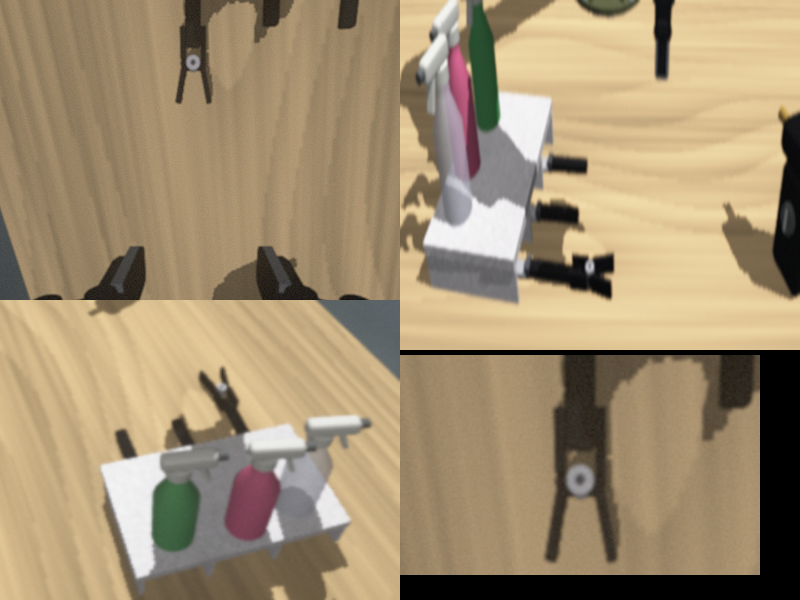

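The clip is closed on the long handle's sides, with the hinge at (193,62) in the top-left panel. All three handles are out in front, and the bottles and inflator are in place. Handing in.

```bash
python3 -c "
from cell import bot
print(bot.job_done())"
```

```text
the job is handed in; nothing more can be done
None
```

I turned all three levers, one to a bay with blades under the shelf and handles out, then closed the clip on the long lever's handle and handed in at about 46 s; the verdict was not shown. By my measurements, the near short lever's blade may sit up to about 4 mm short of fully under. The bottles and inflator were not touched.

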